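Gather the pepper slices in a corner of the tub and hold it tipped

TASK

Take the wooden spoon off the food tub and lay it flat on the chopping board beside the knife. Then grip the tub by its rim and tip it so that all four pepper slices slide into one corner, the near one (on the robot's side) towards the chopping board; spill none, and leave everything else where it is. Finish while holding the tub for the cook to scoop from: still and clearly tilted like that, at 20 degrees or more, its low corner on the counter or just above it and nothing but the gripper propping it up.

Things in the scene. Friction and masses are not known exactly. Their poses are not given: they have to be found in the camera images.
- tub: grey plastic food tub, open, loose on the counter, 0.3 kg: body 164 (x) by 244 (y), 70 high, walls and floor 4 thick. Grip it by the turned-down lip all round its top: with the wall 12 thick and 15 high, middle line 84 from the centre in x, 124 in y. Origin at the centre of the underside, z up, x away from the robot, y left (yaw up to 0.25 rad)
- tub_corner_left (a point): the inside bottom corner of the tub that is near the robot (-x) and on its left (+y), 4 above the tub's underside: the corner to gather the slices in when the chopping board is on the left of the tub
- tub_corner_right (a point): the inside bottom corner of the tub that is near the robot (-x) and on its right (-y), 4 above the tub's underside: the corner to gather in when the chopping board is on the right of the tub
- slice1: one of the four thick slices of green pepper loose in the tub: a disc 26 across and 13 high, lying flat, 10 g, wet and slippery: it starts to slide on the tub's floor at a slope of about 7 to 10 degrees. Origin at its centre (6.5 above the floor it lies on), z along its axis
- slice2: one of the four thick slices of green pepper loose in the tub: a disc 26 across and 13 high, lying flat, 10 g, wet and slippery: it starts to slide on the tub's floor at a slope of about 7 to 10 degrees. Origin at its centre (6.5 above the floor it lies on), z along its axis
- slice3: one of the four thick slices of green pepper loose in the tub: a disc 26 across and 13 high, lying flat, 10 g, wet and slippery: it starts to slide on the tub's floor at a slope of about 7 to 10 degrees. Origin at its centre (6.5 above the floor it lies on), z along its axis
- slice4: one of the four thick slices of green pepper loose in the tub: a disc 26 across and 13 high, lying flat, 10 g, wet and slippery: it starts to slide on the tub's floor at a slope of about 7 to 10 degrees. Origin at its centre (6.5 above the floor it lies on), z along its axis
- spoon: wooden spoon lying across the tub's rim, bowl beyond the far rim, 293 long, 60 g: straight flat-sided handle 14 wide (y) and 12 high (z) from 150 behind the origin to 95 ahead, then a flat oval bowl 42 wide, 10 thick, up to 143 ahead. Origin near the balance point, on the centre line of the handle; x along it towards the bowl, z up
- board: wooden chopping board, fixed, 220 along its x, 300 along its y, 20 thick, on the left or on the right of the tub. Origin at the centre of its underside, z up, x away from the robot. The knife lies along y on its far edge (beyond about 45 ahead of the centre); the rest of it is free
- tray: low steel oven tray, fixed, 220 by 300 and 23 high, on the side of the tub away from the board; the onion and the long chilli lie on it. Origin at the centre of the underside
- knife: chef's knife lying flat on the far edge of the board, along the board's y: handle 112 by 24 by 14, dark blade 165 by 42. Origin at the joint of handle and blade, underside. Leave it alone
- onion: brown onion, 72 across and 74 high, on the tray, origin under its centre. Leave it alone
- chilli: long green chilli, about 100 by 25, on the tray, origin at its centre. Leave it alone
- mill: turned dark wood pepper mill, 54 across and 150 high, beside the tub towards the back, left or right, origin under its centre. Leave it alone
- salt_bowl: small white bowl, 84 across and 45 high, beside the tub towards the back, on the other side from the mill, origin under its centre. Leave it alone
- oil: green glass oil bottle, 62 across and 210 high, behind the far left corner of the tub, origin under its centre. Leave it alone

How it is judged:
By the outcome, as a careful person would: the job done as asked, in the order asked, and still so for the second after the job is handed in, while the arm keeps its last pose, push and grip.
It also fails if it takes over 58 s, if anything falls off the work surface, if the arm or the gripper's body presses on something with over 40 N, if the wrist force passes 120 N, or if a joint passes its speed limit or range.

ROBOT

A 6-joint arm with a two-finger parallel gripper is mounted at the origin on the work surface. World frame = base frame: x ahead of the robot, y to its left, z up, the work surface at z = 0. Lengths are in m, angles in rad, forces in N, time in s.
With the tool pointing down it reaches from about 0.375 to 0.975 m from the base axis. Payload 3.8 kg.
Tool frame: the origin (TCP) lies midway between the tips of the shut fingers; the grasp point (between the pads) lies 19 mm behind it; z points along the fingers, y is the line along which they close (so a half turn about z gives the same grasp; the last joint's range is limited). The gripper opens to 85 mm and grips with 20 to 120 N. Pads are 22 mm wide; open, the fingers measure 114 mm over their backs; the gripper's body (76 mm by 85 mm) begins 54 mm behind the grasp point. The pads swing forward as they close: fully open they stand 13 mm farther back than shut.
Start: joints at [-0.037, 0.264, 1.604, -0, 1.274, -0.037], TCP at [0.675, -0, 0.231] pointing down, gripper open.
Joint ranges: [-2.63, 2.63], [-0.94, 2.18], [0.31, 2.57], [-1.31, 4.45], [0, 2.66], [-2.55, 2.55]. Speed limits (rad/s): [2.57, 2.57, 3.14, 3.14, 3.14, 3.14].

INTERFACE

Orientations are given as a rotation vector (axis times angle).
In Python, from workcell import bot, read_camera, camera_info, ticket gives the robot as it stands.
- The arm moves only by the tool servo_tool, never from a script. Its argument "targets" is a list of rows, each an object of numbers: "hand": the closure, from -1 (fully open) to 1 (shut); "x", "y", "z": the shift along the tool's x, y, z as a fraction of full scale; "roll": the turn about the tool's z as a fraction of full scale. In form: [{"hand": .., "x": .., "y": .., "z": .., "roll": ..}, ...]. A call has 1 to 10 rows; each row is the pose to reach, as a shift and turn from the pose commanded when the call began, along the tool's axes at that moment, turning the shorter way round; what a row does not reach only later rows make up. Full scale, the value 1, is 50 cm for a shift and 180 degrees for a turn. A row lasts 1/12 s, in which the tool goes at most 41.7 mm and 7.16 degrees, less where a joint would pass 70% of its speed; a pose out of reach is approached as far as the arm can. A call with a number of a shift or a turn outside -1 to 1 is refused whole. A call with a gripper value outside its range is refused whole. The fingers move at their own pace and stop on an object; "grip_force" is the grip in N (left out, the last holds). Time passes only in rows, so rows that repeat a pose let the fingers close. It gives the time, the measured TCP pose, the force, the opening and the grip force at its end, in the units of the state.
- bot.read_state(): the state, without advancing time (a new reading comes with each control period).
- read_camera(name): name is "scene" or "side" or "wrist"; returns the picture (400x640x3 uint8, red, green, blue); there is no depth.
- camera_info(name): a dict with "fx", "fy", "cx", "cy" (pixels), "eye" and "orientation" of the camera in the world; the wrist camera has in their place "T_tool_cam" (4x4, takes a point from camera to tool coordinates, whose origin is the TCP and whose axes are the flange's). Camera axes: x right, y down, z forward; pixel columns grow to the right and rows downward; lengths in m; the calibration is good to about 2 mm. A picture is of the moment at which its call begins: read the wrist's pose just before it. camera_info takes no time and is no camera call.
- ticket.finish_job(): hands the job in; it is judged then, once.
The state is a dict: "time": time; "q": joint angles; "joint_vel": joint speeds; "joint_torque": joint torques, N m; "tool_pos": TCP position; "tcp_rot": TCP orientation; "wrist_force": force on the tool from outside, world axes, zero at the start; "torque": the same for the moment, N m; "width": opening from 0.0 (shut) to 1.0 (fully open); "grip_force": force on a finger pad.
Only numpy, scipy, OpenCV 4.12 (cv2) and the standard library are available. Lean on these libraries where they do the work, as an engineer would, in place of code of your own. Each camera call takes 0.05 s, during which the arm holds its last target. There are 200 camera calls.

## Working session

There is one attempt and no reset: what is moved stays moved. The work goes in short steps, Python scripts to look and compute and a tool call to move; the robot and the scene stay as the last step left them, time stands still between calls to the robot, and variables do not carry over. Pictures are saved under pics/ and viewed, at most 10 in all, crops included, and the job is handed in when it is done.

Besides the shell and the picture viewer there is one more tool, called after "Call:" as name(argument=value, ...) on one line, values as JSON. servo_tool: Moves the arm, as the interface text tells. Its arguments: {"type":"object","properties":{"targets":{"type":"array"},"grip_force":{"type":"number"}},"required":["targets"]}

```bash
mkdir -p pics; ls; python3 - <<'E'
from workcell import bot, read_camera, camera_info
import cv2,numpy as np
print(bot.read_state())
for n in ["scene","side","wrist"]:
    print(n,camera_info(n)); cv2.imwrite(f"pics/{n}0.png",read_camera(n)[:,:,::-1])
E
```

```text
pics
{'time': 0.0, 'q': array([-3.69097214e-02,  2.64756737e-01,  1.60538173e+00, -2.69638753e-05,
        1.27371659e+00, -3.68622374e-02]), 'joint_vel': array([-1.13678307e-04, -1.41321314e-04,  1.74136633e-04,  8.41488810e-04,
       -8.76474584e-05, -6.47362425e-04]), 'joint_torque': array([ 6.10465631e-04, -5.15121067e+01, -3.67308676e+01, -4.07824507e-05,
        1.31324201e-02,  1.46811578e-05]), 'tool_pos': array([6.74258930e-01, 9.98316807e-06, 2.29955455e-01]), 'tcp_rot': array([-2.22032497, -2.22023713,  0.0024469 ]), 'wrist_force': array([ 0.27128012, -0.07325517,  1.09097394]), 'torque': array([ 0.00853753,  0.00394111, -0.01348659]), 'grip_force': 0.0, 'width': 0.9997898199877301}
scene {'fx': 463.5806156223438, 'fy': 463.5806156223438, 'cx': 324.3529174407075, 'cy': 200.00302874728447, 'eye': array([ 1.44302922, -0.27516434,  1.09695404]), 'orientation': array([-2.02700699, -1.43273923,  0.56555316])}
side {'fx': 454.15833132124646, 'fy': 454.15833132124646, 'cx': 328.2924695581454, 'cy': 197.85025435435776, 'eye': array([0.30661479, 1.07998358, 1.05776731]), 'orientation': array([-0.32398815,  2.75852632, -1.2480007 ])}
wrist {'fx': 330.3280006137977, 'fy': 330.3280006137977, 'cx': 322.8292483008534, 'cy': 198.83952411750386, 'T_tool_cam': array([[ 7.11521274e-04, -9.45946733e-01, -3.24321247e-01,
         8.43108414e-02],
       [ 9.99999676e-01,  5.51387548e-04,  5.85647087e-04,
         7.59511585e-04],
       [-3.75164252e-04, -3.24321559e-01,  9.45946820e-01,
        -1.42947189e-01],
       [ 0.00000000e+00,  0.00000000e+00,  0.00000000e+00,
         1.00000000e+00]])}
```

View pics/scene0.png

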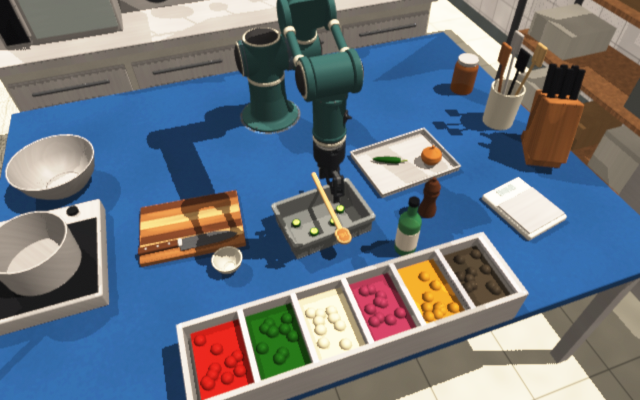

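View pics/wrist0.png

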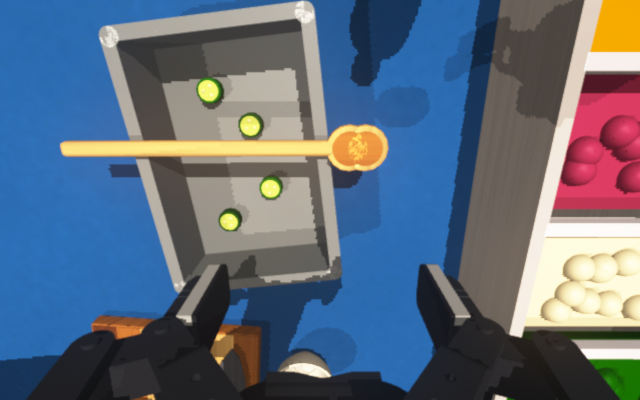

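View pics/side0.png

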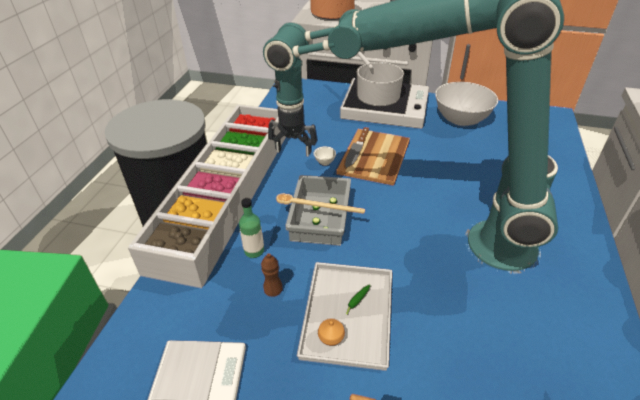

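```bash
python3 - <<'E'
import cv2,numpy as np
s=cv2.imread("pics/scene0.png")[165:260,260:390]; d=cv2.imread("pics/side0.png")[165:255,265:375]; b=cv2.imread("pics/scene0.png")[185:275,130:250]
o=np.zeros((600,800,3),np.uint8)
def put(im,k,x,y):
    r=cv2.resize(im,None,fx=k,fy=k,interpolation=cv2.INTER_CUBIC);o[y:y+r.shape[0],x:x+r.shape[1]]=r
put(s,3,0,0);put(d,3.7,392,0);put(b,2.8,0,340)
cv2.imwrite("pics/c1.png",o)
E
```

```text
(no output)
```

View pics/c1.png

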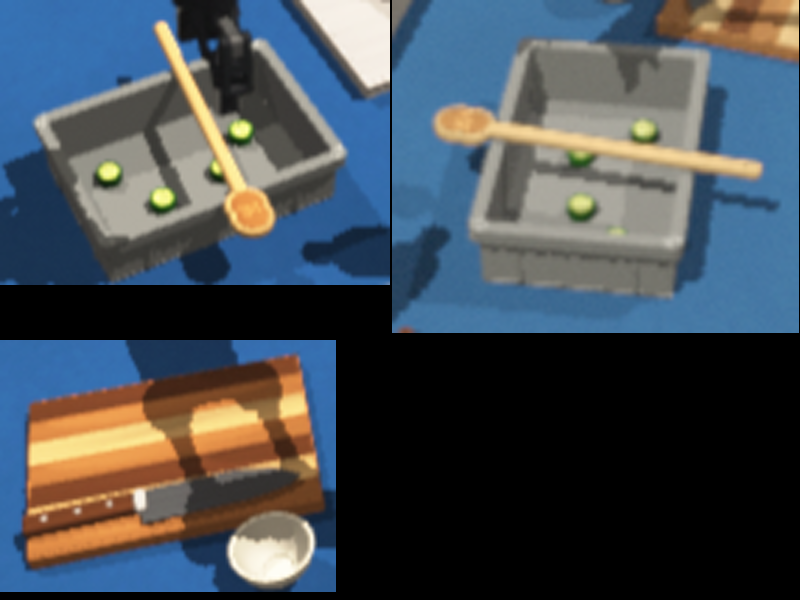

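```bash
cat > h.py <<'E'
import numpy as np
from scipy.spatial.transform import Rotation as R
from scipy.optimize import least_squares
from workcell import bot, read_camera, camera_info
def cam(n,st=None):
    c=camera_info(n)
    if n=="wrist":
        T=np.eye(4);T[:3,:3]=R.from_rotvec(st["tcp_rot"]).as_matrix();T[:3,3]=st["tool_pos"];T=T@c["T_tool_cam"]
        return c,T[:3,:3],T[:3,3]
    return c,R.from_rotvec(c["orientation"]).as_matrix(),c["eye"]
def proj(C,p):
    c,Rm,e=C; q=(np.atleast_2d(p)-e)@Rm
    return np.c_[c["fx"]*q[:,0]/q[:,2]+c["cx"],c["fy"]*q[:,1]/q[:,2]+c["cy"]]
def ray(C,uv):
    c,Rm,e=C; return Rm@np.array([(uv[0]-c["cx"])/c["fx"],(uv[1]-c["cy"])/c["fy"],1.])
def atz(C,uv,z):
    d=ray(C,uv);return C[2]+d*(z-C[2][2])/d[2]
def tri(obs):
    r=least_squares(lambda p:np.concatenate([proj(C,p)[0]-uv for C,uv in obs]),[.7,0,.07]);return r.x,np.abs(r.fun).max()
E
cat > m1.py <<'E'
from h import *
S=cam("scene");D=cam("side");W=cam("wrist",bot.read_state())
s=lambda x,y:np.array([260+x/3,165+y/3]);d=lambda x,y:np.array([265+(x-392)/3.7,165+y/3.7]);b=lambda x,y:np.array([130+x/2.8,185+(y-340)/2.8])
w=lambda x,y:np.array([x,y])
np.set_printoptions(precision=4,suppress=True)
it={"NR":(s(35,120),d(708,52),w(178,292)),"NL":(s(262,40),d(688,245),w(101,30)),"FL":(s(345,153),d(472,237),w(311,3)),"FR":(s(97,243),d(520,40),w(341,278)),
"hend":(s(162,24),d(762,170),w(61,148)),"btip":(s(258,232),d(434,125),w(388,148))}
P={}
for k,v in it.items():
    P[k],e=tri(list(zip((S,D,W),v)));print(k,P[k],e)
off=dict(NR=(-.09,-.13),NL=(-.09,.13),FL=(.09,.13),FR=(.09,-.13))
def f(q):
    out=[];Rz=R.from_euler('z',q[3]).as_matrix()
    for k in off: out+=[P[k]-(Rz@np.r_[off[k],0]+q[:3])]
    return np.concatenate(out)
r=least_squares(f,[.7,0,.07,0]);print("tub",r.x,r.fun*1000)
for k,uv in {"bNR":b(30,403),"bNL":b(298,357),"bFL":b(322,497),"bFR":b(27,545)}.items(): print(k,atz(S,uv,.02))
for uv in [(209,90),(250,125),(270,188),(229,220)]: print("slice",atz(W,w(*uv),.017))
a=P["btip"]-P["hend"];print("spoon len",np.linalg.norm(a),"yaw",np.arctan2(a[1],a[0]))
E
python3 m1.py
```

```text
NR [ 0.5186 -0.1265  0.0687] 0.7438375926662957
NL [0.4888 0.1279 0.0663] 2.29258682015967
FL [0.6646 0.1484 0.065 ] 1.4996706422409716
FR [ 0.6935 -0.1079  0.0708] 1.9362982272913882
hend [0.4398 0.0313 0.078 ] 0.8329196006552024
btip [0.7331 0.0314 0.0773] 1.5959509825672455
tub [0.5914 0.0105 0.0677 0.1131] [ 1.926   2.3687  0.9855  1.5604 -1.5924 -1.3973 -1.4847 -1.3898 -2.7137
 -2.0016  0.6136  3.1255]
bNR [ 0.3467 -0.5057  0.02  ]
bNL [ 0.3778 -0.2095  0.02  ]
bFL [ 0.5851 -0.2282  0.02  ]
bFR [ 0.5443 -0.5235  0.02  ]
slice [0.5583 0.08   0.017 ]
slice [0.5978 0.0448 0.017 ]
slice [ 0.6154 -0.0249  0.017 ]
slice [ 0.5656 -0.064   0.017 ]
spoon len 0.2933679868594119 yaw 0.00046663014179166337
```

Call:
servo_tool(targets=[{"hand": -1, "x": 0.01, "y": -0.03, "z": 0.02, "roll": -0.035}, {"hand": -1, "x": 0.02, "y": -0.06, "z": 0.05, "roll": -0.07}, {"hand": -1, "x": 0.03, "y": -0.09, "z": 0.08, "roll": -0.105}, {"hand": -1, "x": 0.04, "y": -0.12, "z": 0.11, "roll": -0.14}, {"hand": -1, "x": 0.05, "y": -0.15, "z": 0.14, "roll": -0.175}, {"hand": -1, "x": 0.062, "y": -0.17, "z": 0.16, "roll": -0.21}, {"hand": -1, "x": 0.062, "y": -0.17, "z": 0.17, "roll": -0.245}, {"hand": -1, "x": 0.062, "y": -0.17, "z": 0.17, "roll": -0.28}, {"hand": -1, "x": 0.062, "y": -0.17, "z": 0.17, "roll": -0.315}, {"hand": -1, "x": 0.062, "y": -0.17, "z": 0.17, "roll": -0.35}])

```text
time: 0.98
tool_pos: [0.5894, 0.0311, 0.1457]
tcp_rot: [-0.725, -3.056, 0.0]
wrist_force: [-0.1, 0.8, -0.2]
width: 1.001
grip_force: 0.0
```

Call:
servo_tool(targets=[{"hand": -1, "x": 0, "y": 0, "z": 0, "roll": -0.035}, {"hand": -1, "x": 0, "y": 0, "z": 0, "roll": -0.07}, {"hand": -1, "x": 0, "y": 0, "z": 0, "roll": -0.105}, {"hand": -1, "x": 0, "y": 0, "z": 0, "roll": -0.13}, {"hand": -1, "x": 0, "y": 0, "z": 0, "roll": -0.15}, {"hand": -1, "x": 0, "y": 0, "z": 0, "roll": -0.15}])

```text
time: 1.48
tool_pos: [0.5897, 0.031, 0.1459]
tcp_rot: [0.002, -3.141, 0.0]
wrist_force: [-0.7, -0.1, 1.3]
width: 1.0
grip_force: 0.0
```

```bash
python3 - <<'E'
from h import *
import cv2
st=bot.read_state();print(st["time"],st["tool_pos"],R.from_rotvec(st["tcp_rot"]).as_matrix().round(3),st["wrist_force"])
cv2.imwrite("pics/w1.png",read_camera("wrist")[:,:,::-1])
W=cam("wrist",st); print(proj(W,[[.44,.0313,.0765],[.733,.0314,.077],[.59,.0313,.0765]]))
E
```

```text
1.4833 [0.58965084 0.03097048 0.14586724] [[-1.    -0.002 -0.001]
 [-0.002  1.    -0.   ]
 [ 0.001 -0.    -1.   ]] [-0.68980436 -0.14807305  1.27718777]
[[322.73526618 -44.53215066]
 [322.09312297 374.09346864]
 [322.26603141 213.09730362]]
```

View pics/w1.png

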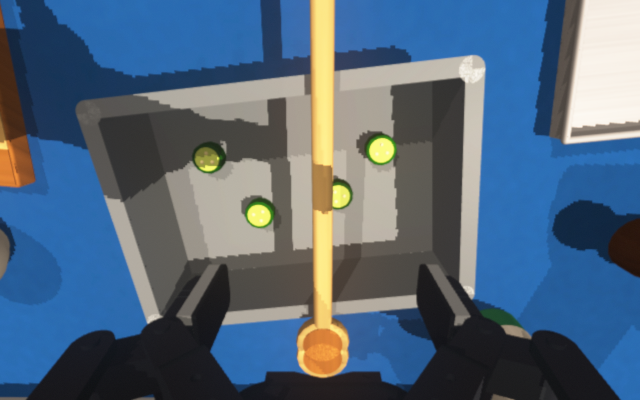

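Call:
servo_tool(targets=[{"hand": -1, "x": 0, "y": 0, "z": 0.04, "roll": 0}, {"hand": -1, "x": 0, "y": 0, "z": 0.08, "roll": 0}, {"hand": -1, "x": 0, "y": 0, "z": 0.12, "roll": 0}, {"hand": -1, "x": 0, "y": 0, "z": 0.14, "roll": 0}, {"hand": -1, "x": 0, "y": 0, "z": 0.15, "roll": 0}, {"hand": 1, "x": 0, "y": 0, "z": 0.15, "roll": 0}, {"hand": 1, "x": 0, "y": 0, "z": 0.15, "roll": 0}, {"hand": 1, "x": 0, "y": 0, "z": 0.15, "roll": 0}, {"hand": 1, "x": 0, "y": 0, "z": 0.15, "roll": 0}, {"hand": 1, "x": 0, "y": 0, "z": 0.15, "roll": 0}], grip_force=40)

```text
time: 2.37
tool_pos: [0.5909, 0.031, 0.0725]
tcp_rot: [0.0, 3.139, 0.0]
wrist_force: [0.1, 0.5, 0.3]
width: 0.299
grip_force: 0.0
```

Call:
servo_tool(targets=[{"hand": 1, "x": 0, "y": 0, "z": 0, "roll": 0}, {"hand": 1, "x": 0, "y": 0, "z": 0, "roll": 0}, {"hand": 1, "x": 0, "y": 0, "z": 0, "roll": 0}, {"hand": 1, "x": 0, "y": 0, "z": 0, "roll": 0}])

```text
time: 2.7
tool_pos: [0.5908, 0.031, 0.0723]
tcp_rot: [0.0, 3.14, 0.0]
wrist_force: [-1.2, 0.4, 6.3]
width: 0.145
grip_force: 41.1
```

Call:
servo_tool(targets=[{"hand": 1, "x": 0, "y": 0, "z": -0.02, "roll": 0}, {"hand": 1, "x": 0, "y": 0, "z": -0.06, "roll": 0}, {"hand": 1, "x": 0, "y": 0, "z": -0.11, "roll": 0}, {"hand": 1, "x": 0.01, "y": -0.02, "z": -0.15, "roll": 0.01}, {"hand": 1, "x": 0.03, "y": -0.06, "z": -0.18, "roll": 0.04}, {"hand": 1, "x": 0.05, "y": -0.11, "z": -0.18, "roll": 0.07}, {"hand": 1, "x": 0.07, "y": -0.16, "z": -0.18, "roll": 0.1}, {"hand": 1, "x": 0.09, "y": -0.21, "z": -0.18, "roll": 0.13}, {"hand": 1, "x": 0.11, "y": -0.26, "z": -0.18, "roll": 0.16}, {"hand": 1, "x": 0.12, "y": -0.3, "z": -0.18, "roll": 0.18}])

```text
time: 3.53
tool_pos: [0.5283, -0.1203, 0.1612]
tcp_rot: [-0.883, -3.013, 0.001]
wrist_force: [0.7, -0.8, -1.1]
width: 0.153
grip_force: 40.4
```

```bash
cat >> h.py <<'E'
def rel(target,z=None):
    "shift fractions in tool axes to reach world target"
    st=bot.read_state();M=R.from_rotvec(st["tcp_rot"]).as_matrix()
    print("t",st["time"],"pos",st["tool_pos"].round(4),"phi",np.degrees(np.arctan2(M[1,0],M[0,0])).round(2),"tilt",M[2,2].round(4),"F",st["wrist_force"].round(1),"w",st["width"],"shift",(M.T@(np.array(target)-st["tool_pos"])/.5).round(4))
E
python3 -c "
from h import *
rel([.441,-.369,.1])"
```

```text
t 3.5333 pos [ 0.5283 -0.1203  0.1612] phi 147.33 tilt -1.0 F [ 0.7 -0.8 -1.1] w 0.15267096938274546 shift [-0.1217 -0.5127  0.1228]
```

Call:
servo_tool(targets=[{"hand": 1, "x": -0.012, "y": -0.05, "z": 0, "roll": 0.035}, {"hand": 1, "x": -0.024, "y": -0.1, "z": 0, "roll": 0.07}, {"hand": 1, "x": -0.036, "y": -0.15, "z": 0, "roll": 0.105}, {"hand": 1, "x": -0.048, "y": -0.2, "z": 0, "roll": 0.14}, {"hand": 1, "x": -0.06, "y": -0.26, "z": 0, "roll": 0.175}, {"hand": 1, "x": -0.074, "y": -0.32, "z": 0, "roll": 0.21}, {"hand": 1, "x": -0.088, "y": -0.38, "z": 0, "roll": 0.245}, {"hand": 1, "x": -0.1, "y": -0.43, "z": 0, "roll": 0.28}, {"hand": 1, "x": -0.112, "y": -0.48, "z": 0, "roll": 0.315}, {"hand": 1, "x": -0.12, "y": -0.51, "z": 0, "roll": 0.35}])

```text
time: 4.37
tool_pos: [0.4426, -0.3685, 0.1613]
tcp_rot: [-2.331, -2.106, 0.001]
wrist_force: [-0.3, -0.0, -0.7]
width: 0.148
grip_force: 40.4
```

Call:
servo_tool(targets=[{"hand": 1, "x": 0, "y": 0, "z": 0, "roll": 0}, {"hand": 1, "x": 0, "y": 0, "z": 0, "roll": 0}])

```text
time: 4.53
tool_pos: [0.4434, -0.3668, 0.1611]
tcp_rot: [-2.323, -2.113, -0.0]
wrist_force: [-0.2, 1.0, -1.3]
width: 0.15
grip_force: 40.4
```

```bash
python3 - <<'E'
from h import *
import cv2
rel([.441,-.369,.02])
a=read_camera("wrist")[:,:,::-1]; s=read_camera("scene")[:,:,::-1][180:280,125:255]
o=np.zeros((600,800,3),np.uint8);o[:300,:480]=cv2.resize(a,(480,300));o[300:,:390]=cv2.resize(s,None,fx=3,fy=3)
cv2.imwrite("pics/c2.png",o)
E
```

```text
t 4.5333 pos [ 0.4434 -0.3668  0.1611] phi 84.59 tilt -1.0 F [-0.2  1.  -1.3] w 0.1500242636037024 shift [-0.0051 -0.0041  0.2822]
```

View pics/c2.png

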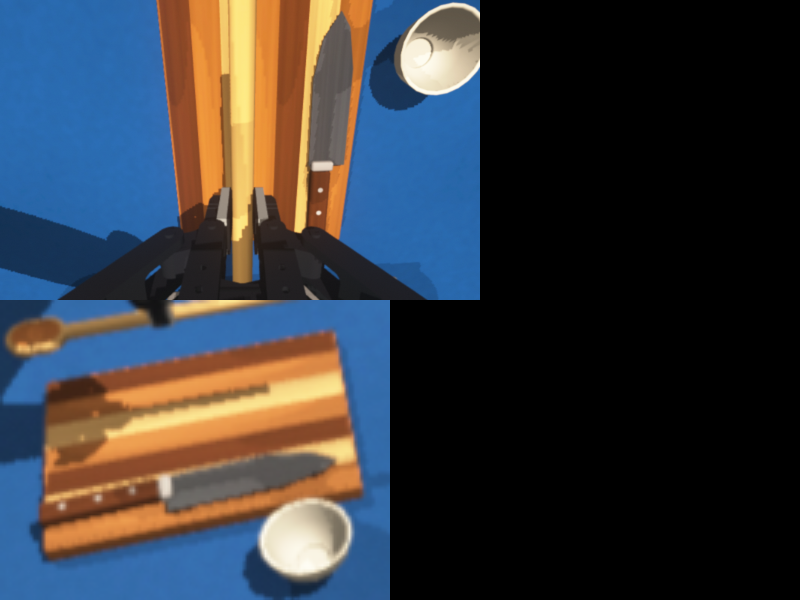

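Call:
servo_tool(targets=[{"hand": 1, "x": -0.004, "y": -0.004, "z": 0.04, "roll": 0}, {"hand": 1, "x": -0.004, "y": -0.004, "z": 0.09, "roll": 0}, {"hand": 1, "x": -0.004, "y": -0.004, "z": 0.14, "roll": 0}, {"hand": 1, "x": -0.004, "y": -0.004, "z": 0.19, "roll": 0}, {"hand": 1, "x": -0.004, "y": -0.004, "z": 0.23, "roll": 0}, {"hand": 1, "x": -0.004, "y": -0.004, "z": 0.255, "roll": 0}, {"hand": 1, "x": -0.004, "y": -0.004, "z": 0.266, "roll": 0}, {"hand": 1, "x": -0.004, "y": -0.004, "z": 0.272, "roll": 0}, {"hand": 1, "x": -0.004, "y": -0.004, "z": 0.275, "roll": 0}, {"hand": 1, "x": -0.004, "y": -0.004, "z": 0.275, "roll": 0}])

```text
time: 5.47
tool_pos: [0.4427, -0.3687, 0.0248]
tcp_rot: [2.322, 2.114, 0.0]
wrist_force: [-0.4, -0.9, -0.3]
width: 0.149
grip_force: 40.4
```

Call:
servo_tool(targets=[{"hand": 1, "x": 0, "y": 0, "z": 0.002, "roll": 0}, {"hand": 1, "x": 0, "y": 0, "z": 0.004, "roll": 0}, {"hand": 1, "x": 0, "y": 0, "z": 0.006, "roll": 0}, {"hand": 1, "x": 0, "y": 0, "z": 0.006, "roll": 0}])

```text
time: 5.8
tool_pos: [0.4424, -0.3689, 0.022]
tcp_rot: [2.323, 2.113, 0.0]
wrist_force: [-0.8, 1.2, 4.8]
width: 0.148
grip_force: 40.9
```

Call:
servo_tool(targets=[{"hand": 0.4, "x": 0, "y": 0, "z": 0, "roll": 0}, {"hand": 0.3, "x": 0, "y": 0, "z": 0, "roll": 0}, {"hand": 0, "x": 0, "y": 0, "z": 0, "roll": 0}, {"hand": -0.2, "x": 0, "y": 0, "z": 0, "roll": 0}, {"hand": -0.2, "x": 0, "y": 0, "z": 0, "roll": 0}, {"hand": -0.2, "x": 0, "y": 0, "z": -0.04, "roll": 0}, {"hand": -0.2, "x": 0, "y": 0, "z": -0.1, "roll": 0}, {"hand": -0.2, "x": 0, "y": 0, "z": -0.18, "roll": 0}, {"hand": -0.2, "x": 0, "y": 0, "z": -0.26, "roll": 0}, {"hand": -0.2, "x": 0, "y": 0, "z": -0.3, "roll": 0}])

```text
time: 6.63
tool_pos: [0.4437, -0.3699, 0.1761]
tcp_rot: [2.319, 2.11, 0.001]
wrist_force: [0.8, -0.9, 0.2]
width: 0.601
grip_force: 0.0
```

```bash
python3 - <<'E'
from h import *
import cv2
rel([.62,.13,.17])
S=cam("scene");W=cam("wrist",bot.read_state())
a=read_camera("wrist")[:,:,::-1]; s=read_camera("scene")[:,:,::-1]
o=np.zeros((600,800,3),np.uint8);o[:300,:480]=cv2.resize(a,(480,300));o[300:600,:390]=cv2.resize(s[180:280,125:255],None,fx=3,fy=3)
o[300:590,395:800]=cv2.resize(s[165:261,260:395],None,fx=3,fy=3)[:290]
cv2.imwrite("pics/c3.png",o)
E
```

```text
t 6.6333 pos [ 0.4437 -0.3699  0.1761] phi 84.6 tilt -1.0 F [ 0.8 -0.9  0.2] w 0.6011656386247332 shift [1.0286 0.2569 0.0095]Traceback (most recent call last):
  File "<stdin>", line 7, in <module>
ValueError: could not broadcast input array from shape (288,405,3) into shape (290,405,3)
```

```bash
python3 - <<'E'
from h import *
import cv2
s=read_camera("scene")[:,:,::-1];d=read_camera("side")[:,:,::-1]
o=np.zeros((600,800,3),np.uint8);o[300:600,:390]=cv2.resize(s[180:280,125:255],None,fx=3,fy=3)
o[300:588,395:800]=cv2.resize(s[165:261,260:395],None,fx=3,fy=3)
o[:297,395:]=cv2.resize(d[160:259,255:390],None,fx=3,fy=3)
o[:297,:390]=cv2.resize(d[110:209,310:440],None,fx=3,fy=3)
cv2.imwrite("pics/c3.png",o)
E
```

```text
(no output)
```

View pics/c3.png

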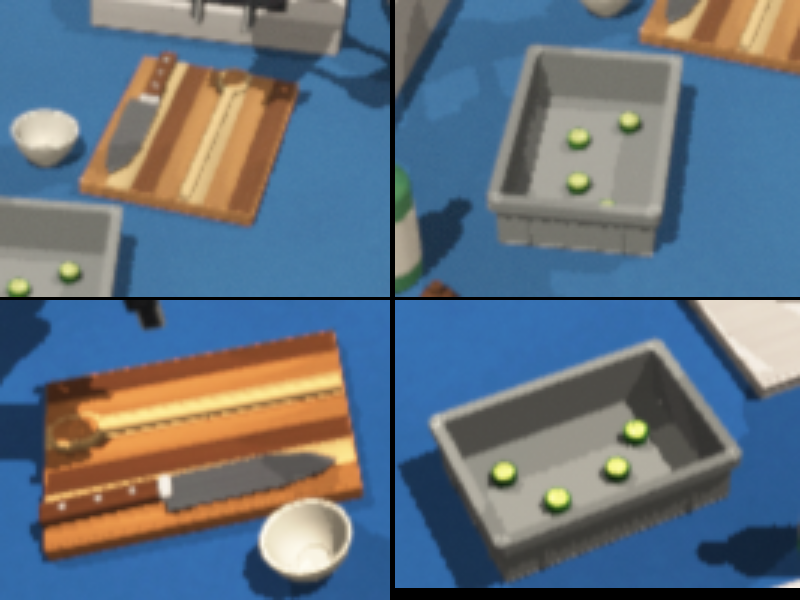

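```bash
cat > m2.py <<'E'
from h import *
np.set_printoptions(precision=4,suppress=True)
S=cam("scene");D=cam("side")
W=cam("wrist",dict(tool_pos=np.array([.58965,.03097,.14587]),tcp_rot=np.array([.002,-3.141,.001])))
s=lambda x,y:np.array([260+(x-395)/3,165+(y-300)/3]);d=lambda x,y:np.array([255+(x-395)/3,160+y/3])
obs={"NR":[(S,s(432,420)),(D,d(682,57)),(W,np.array([77,104]))],"NL":[(S,s(658,343)),(D,d(660,208)),(W,np.array([485,55]))],"FL":[(S,s(740,455)),(D,d(488,200))],"FR":[(S,s(502,545)),(D,d(530,47))]}
off=dict(NR=(-.09,-.13),NL=(-.09,.13),FL=(.09,.13),FR=(.09,-.13))
def f(q):
    Rz=R.from_euler('z',q[3]).as_matrix();o=[]
    for k in obs:
        for C,uv in obs[k]: o+=[proj(C,Rz@np.r_[off[k],0]+q[:3])[0]-uv]
    return np.concatenate(o)
r=least_squares(f,[.59,.01,.07,.1],loss='soft_l1');print(r.x,r.fun.round(1))
q=r.x
for lx in (.05,.06,.07):
    p=R.from_euler('z',q[3]).apply([lx,.124,0])+q[:3];print(lx,p)
print("oil base",atz(S,(408,246),0.),tri([(S,np.array([413,205])),(D,np.array([248,204]))]),"mill",atz(S,(429,214),0.),atz(D,(272,292),0))
rel([.64,.14,.17])
E
python3 m2.py
```

```text
[0.5913 0.0124 0.0678 0.1137] [-1.3 -0.  -0.4  0.5 -0.4 -0.2  0.5 -1.6 -0.3  3.7  0.  -0.2  2.1  0.2
 -1.3  1.3 -0.6  2.1 -1.1 -0.1]
0.05 [0.6269 0.1413 0.0678]
0.06 [0.6368 0.1424 0.0678]
0.07 [0.6468 0.1436 0.0678]
oil base [0.7482 0.2201 0.    ] (array([0.7525, 0.2036, 0.1929]), np.float64(0.8072066485707126)) mill [0.6583 0.3368 0.    ] [0.648  0.3426 0.    ]
t 6.8333 pos [ 0.442  -0.3684  0.1713] phi 84.6 tilt -1.0 F [ 0.2 -0.3 -0.9] w 0.597131415116277 shift [1.0496 0.2985 0.0021]
```

Call:
servo_tool(targets=[{"hand": -0.3, "x": 0.03, "y": 0.01, "z": 0, "roll": -0.03}, {"hand": -0.4, "x": 0.08, "y": 0.03, "z": 0, "roll": -0.06}, {"hand": -0.4, "x": 0.14, "y": 0.05, "z": 0, "roll": -0.095}, {"hand": -0.4, "x": 0.21, "y": 0.07, "z": 0, "roll": -0.13}, {"hand": -0.4, "x": 0.28, "y": 0.09, "z": 0, "roll": -0.165}, {"hand": -0.4, "x": 0.35, "y": 0.11, "z": 0, "roll": -0.2}, {"hand": -0.4, "x": 0.42, "y": 0.13, "z": 0, "roll": -0.235}, {"hand": -0.4, "x": 0.49, "y": 0.15, "z": 0, "roll": -0.27}, {"hand": -0.4, "x": 0.55, "y": 0.17, "z": 0, "roll": -0.305}, {"hand": -0.4, "x": 0.6, "y": 0.18, "z": 0, "roll": -0.34}])

```text
time: 7.67
tool_pos: [0.5588, -0.0754, 0.1679]
tcp_rot: [-0.913, -3.002, 0.0]
wrist_force: [0.2, -1.1, 0.8]
width: 0.701
grip_force: 0.0
```

Call:
servo_tool(targets=[{"hand": -0.4, "x": 0, "y": 0, "z": 0, "roll": 0}, {"hand": -0.4, "x": 0, "y": 0, "z": 0, "roll": 0}])

```text
time: 7.83
tool_pos: [0.5582, -0.0765, 0.168]
tcp_rot: [-0.92, -2.999, 0.001]
wrist_force: [-0.7, 0.3, 0.6]
width: 0.701
grip_force: 0.0
```

```bash
python3 -c "
from h import *
rel([.637,.1425,.13])"
```

```text
t 7.8333 pos [ 0.5582 -0.0765  0.168 ] phi 145.91 tilt -1.0 F [-0.7  0.3  0.6] w 0.7009085517072036 shift [0.1148 0.4513 0.0756]
```

Call:
servo_tool(targets=[{"hand": -0.4, "x": 0.008, "y": 0.03, "z": 0, "roll": -0.025}, {"hand": -0.4, "x": 0.02, "y": 0.08, "z": 0, "roll": -0.055}, {"hand": -0.4, "x": 0.035, "y": 0.14, "z": 0, "roll": -0.085}, {"hand": -0.4, "x": 0.05, "y": 0.2, "z": 0, "roll": -0.115}, {"hand": -0.4, "x": 0.065, "y": 0.26, "z": 0, "roll": -0.145}, {"hand": -0.4, "x": 0.08, "y": 0.32, "z": 0, "roll": -0.175}, {"hand": -0.4, "x": 0.095, "y": 0.38, "z": 0, "roll": -0.2}, {"hand": -0.4, "x": 0.105, "y": 0.42, "z": 0, "roll": -0.215}, {"hand": -0.4, "x": 0.115, "y": 0.45, "z": 0, "roll": -0.225}, {"hand": -0.4, "x": 0.115, "y": 0.45, "z": 0, "roll": -0.225}])

```text
time: 8.67
tool_pos: [0.6385, 0.1417, 0.1692]
tcp_rot: [0.174, -3.135, -0.001]
wrist_force: [-0.1, -0.1, -0.0]
width: 0.701
grip_force: 0.0
```

Call:
servo_tool(targets=[{"hand": -0.4, "x": 0, "y": 0, "z": 0, "roll": 0}, {"hand": -0.4, "x": 0, "y": 0, "z": 0, "roll": 0}])

```text
time: 8.83
tool_pos: [0.6379, 0.1388, 0.1699]
tcp_rot: [0.169, -3.135, 0.002]
wrist_force: [-1.2, -0.7, 0.3]
width: 0.699
grip_force: 0.0
```

```bash
python3 - <<'E'
from h import *
import cv2
rel([.637,.1425,.055])
st=bot.read_state();W=cam("wrist",st);im=read_camera("wrist")[:,:,::-1]
cv2.imwrite("pics/w2.png",im)
q=[.5913,.0124,.068,.1137];Rz=R.from_euler('z',q[3]).as_matrix()
print(proj(W,[Rz@np.r_[o,0]+q[:3] for o in [(-.09,.13),(.09,.13),(-.09,.118),(-.09,-.13),(0.03,.13),(.03,.118)]]).round(1))
E
```

```text
t 8.8333 pos [0.6379 0.1388 0.1699] phi -173.81 tilt -1.0 F [-1.2 -0.7  0.3] w 0.6987176042054395 shift [0.0006 0.0078 0.2299]
[[336.1 -27.2]
 [334.3 231.8]
 [317.2 -27.1]
 [-72.1 -24.7]
 [334.8 158.9]
 [318.9 159. ]]
```

View pics/w2.png

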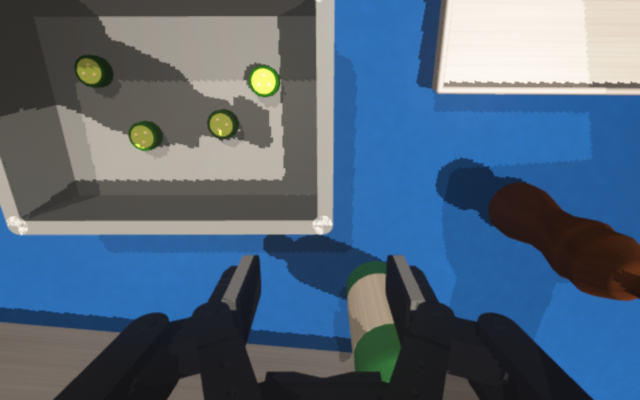

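Call:
servo_tool(targets=[{"hand": -0.4, "x": 0, "y": 0.006, "z": 0.03, "roll": 0}, {"hand": -0.4, "x": 0, "y": 0.006, "z": 0.08, "roll": 0}, {"hand": -0.4, "x": 0, "y": 0.006, "z": 0.13, "roll": 0}, {"hand": -0.4, "x": 0, "y": 0.006, "z": 0.18, "roll": 0}, {"hand": -0.4, "x": 0, "y": 0.006, "z": 0.21, "roll": 0}, {"hand": -0.4, "x": 0, "y": 0.006, "z": 0.224, "roll": 0}, {"hand": -0.4, "x": 0, "y": 0.006, "z": 0.228, "roll": 0}, {"hand": 0, "x": 0, "y": 0.006, "z": 0.228, "roll": 0}, {"hand": 0.3, "x": 0, "y": 0.006, "z": 0.228, "roll": 0}, {"hand": 0.5, "x": 0, "y": 0.006, "z": 0.228, "roll": 0}], grip_force=20)

```text
time: 9.72
tool_pos: [0.6397, 0.1433, 0.0587]
tcp_rot: [-0.172, 3.134, 0.001]
wrist_force: [-0.8, 0.2, 0.4]
width: 0.28
grip_force: 0.0
```

Call:
servo_tool(targets=[{"hand": 0.6, "x": 0, "y": 0, "z": 0, "roll": 0}, {"hand": 0.65, "x": 0, "y": 0, "z": 0, "roll": 0}, {"hand": 0.7, "x": 0, "y": 0, "z": 0, "roll": 0}, {"hand": 1, "x": 0, "y": 0, "z": 0, "roll": 0}, {"hand": 1, "x": 0, "y": 0, "z": 0, "roll": 0}, {"hand": 1, "x": 0, "y": 0, "z": 0, "roll": 0}])

```text
time: 10.22
tool_pos: [0.6389, 0.1434, 0.0576]
tcp_rot: [-0.173, 3.135, 0.0]
wrist_force: [0.0, -0.4, 4.6]
width: 0.137
grip_force: 20.2
```

Call:
servo_tool(targets=[{"hand": 1, "x": 0.001, "y": -0.001, "z": -0.005, "roll": 0}, {"hand": 1, "x": 0.003, "y": -0.003, "z": -0.015, "roll": 0}, {"hand": 1, "x": 0.005, "y": -0.005, "z": -0.025, "roll": 0}, {"hand": 1, "x": 0.007, "y": -0.007, "z": -0.035, "roll": 0}, {"hand": 1, "x": 0.009, "y": -0.009, "z": -0.045, "roll": 0}, {"hand": 1, "x": 0.011, "y": -0.011, "z": -0.055, "roll": 0}, {"hand": 1, "x": 0.011, "y": -0.011, "z": -0.057, "roll": 0}, {"hand": 1, "x": 0.011, "y": -0.011, "z": -0.057, "roll": 0}])

```text
time: 10.88
tool_pos: [0.6338, 0.1373, 0.086]
tcp_rot: [-0.172, 3.136, 0.001]
wrist_force: [0.0, 0.4, -3.0]
width: 0.139
grip_force: 30.8
```

```bash
cat > fit.py <<'E'
from h import *
import cv2,sys
from scipy.optimize import minimize
np.set_printoptions(precision=4,suppress=True)
B=np.array([[sx*a,sy*b,z] for a,b,z in [(.082,.122,0),(.090,.130,.055),(.090,.130,.07)] for sx in(-1,1) for sy in(-1,1)])
cams={n:(cam(n),read_camera(n)) for n in("scene","side")}
name=sys.argv[1]
st=bot.read_state();rel(st["tool_pos"])
data={}
for n,(C,im) in cams.items():
    cv2.imwrite(f"pics/{n}_{name}.png",im[:,:,::-1])
    u,v=proj(C,np.array([[.6,.02,.06]]))[0].astype(int);x0,y0=u-80,v-75
    c=im[y0:y0+150,x0:x0+160].astype(int);mx=c.max(2);mn=c.min(2)
    free=c[:,:,2]-c[:,:,0]>40                     # blue counter
    grey=((mx-mn)<30)&(mx>35)
    data[n]=(C,(x0,y0),free,grey)
    h=cv2.cvtColor(c.astype(np.uint8),cv2.COLOR_RGB2HSV);m=cv2.inRange(h,(28,110,90),(65,255,255))
    k,_,s,ce=cv2.connectedComponentsWithStats(m);print(n,"slices",[(s[i,4],(ce[i]+[x0,y0]).round(0).tolist()) for i in range(1,k) if s[i,4]>6])
def pose(p):
    Rm=R.from_euler('ZYX',[p[2],p[3],p[4]]).as_matrix();X=B@Rm.T;X[:,:2]+=p[:2];X[:,2]+=p[5]-X[:,2].min();return Rm,X
def cost(p):
    t=0;_,X=pose(p)
    for C,o,free,grey in data.values():
        hull=cv2.convexHull(np.round((proj(C,X)-o)*16).astype(np.int32));m=np.zeros(free.shape,np.uint8)
        cv2.fillConvexPoly(m,hull,255,cv2.LINE_AA,4);m=m/255.
        t+=(m*free).sum()+((1-m)*grey*near).sum()
    return t+3e5*min(p[5],0)**2*10
near=1
best=None
for a0,b0 in [(0,0),(-.15,.15),(-.3,.05),(-.05,.25),(-.3,.3)]:
    # restrict grey to near the expected place
    p=np.array([.585,.008,.1137,a0,b0,.0])
    for _ in range(2):
        Xs=pose(p)[1]
        r=minimize(cost,p,method="Nelder-Mead",options=dict(initial_simplex=np.vstack([p,p+np.diag([.01,.01,.05,.06,.06,.01])]),maxiter=500,xatol=1e-4,fatol=.3));p=r.x
    if best is None or r.fun<best.fun:best=r
p=best.x;Rm,X=pose(p)
print("cost",best.fun,"xyyaw",p[:3],"pitch/roll deg",np.degrees(p[3:5]),"low z",p[5],"tilt",np.degrees(np.arccos(Rm[2,2])),"bottom corners z NR,NL,FR,FL",X[:4,2],"downhill in tub axes",Rm.T[:2,2] if 0 else -Rm[2,:2])
E
time python3 fit.py t1
```

```text
t 10.9833 pos [0.6334 0.1373 0.0853] phi -173.71 tilt -1.0 F [-0.3  0.5 -2.7] w 0.134439730663581 shift [0. 0. 0.]
scene slices [(np.int32(39), [394.0, 158.0]), (np.int32(36), [340.0, 202.0]), (np.int32(28), [333.0, 215.0]), (np.int32(28), [296.0, 219.0]), (np.int32(25), [404.0, 221.0]), (np.int32(39), [314.0, 227.0])]
side slices [(np.int32(284), [248.0, 139.0]), (np.int32(8), [334.0, 199.0]), (np.int32(8), [317.0, 204.0]), (np.int32(9), [317.0, 217.0])]
cost 8830.681946141342 xyyaw [0.5884 0.0148 0.1085] pitch/roll deg [-3.537   5.6295] low z -0.000397535325090873 tilt 6.645407972628871 bottom corners z NR,NL,FR,FL [-0.0004  0.0235  0.0097  0.0336] downhill in tub axes [-0.0617 -0.0979]
real	0m11.352s
user	0m3.375s
sys	0m0.175s
```

Call:
servo_tool(targets=[{"hand": 1, "x": 0.002, "y": -0.002, "z": -0.007, "roll": 0}, {"hand": 1, "x": 0.004, "y": -0.004, "z": -0.014, "roll": 0}, {"hand": 1, "x": 0.006, "y": -0.006, "z": -0.021, "roll": 0}, {"hand": 1, "x": 0.008, "y": -0.008, "z": -0.028, "roll": 0}, {"hand": 1, "x": 0.01, "y": -0.01, "z": -0.035, "roll": 0}, {"hand": 1, "x": 0.012, "y": -0.012, "z": -0.042, "roll": 0}, {"hand": 1, "x": 0.014, "y": -0.014, "z": -0.049, "roll": 0}, {"hand": 1, "x": 0.016, "y": -0.016, "z": -0.056, "roll": 0}, {"hand": 1, "x": 0.016, "y": -0.016, "z": -0.056, "roll": 0}, {"hand": 1, "x": 0.016, "y": -0.016, "z": -0.056, "roll": 0}])

```text
time: 11.82
tool_pos: [0.6266, 0.1284, 0.1138]
tcp_rot: [-0.172, 3.136, 0.0]
wrist_force: [0.1, -1.4, -4.4]
width: 0.135
grip_force: 40.3
```

```bash
python3 fit.py t2
```

```text
t 11.9167 pos [0.6262 0.1285 0.1132] phi -173.71 tilt -1.0 F [ 0.   0.3 -3.5] w 0.1301225363848613 shift [0. 0. 0.]
scene slices [(np.int32(46), [392.0, 158.0]), (np.int32(32), [329.0, 199.0]), (np.int32(30), [322.0, 211.0]), (np.int32(24), [286.0, 217.0]), (np.int32(26), [404.0, 221.0]), (np.int32(40), [302.0, 224.0])]
side slices [(np.int32(284), [248.0, 139.0]), (np.int32(8), [323.0, 196.0])]
cost 8625.054901960784 xyyaw [0.5841 0.0101 0.1168] pitch/roll deg [-5.1635  8.7206] low z 0.008921654971563187 tilt 10.124433293639793 bottom corners z NR,NL,FR,FL [0.0089 0.0458 0.0237 0.0605] downhill in tub axes [-0.09  -0.151]
```

Call:
servo_tool(targets=[{"hand": 0.8, "x": 0, "y": 0, "z": 0.008, "roll": 0}, {"hand": 0.8, "x": 0, "y": 0, "z": 0.008, "roll": 0}])

```text
time: 12.08
tool_pos: [0.6257, 0.1283, 0.1082]
tcp_rot: [0.173, -3.135, 0.0]
wrist_force: [0.4, 0.3, -4.0]
width: 0.132
grip_force: 40.4
```

Call:
servo_tool(targets=[{"hand": 0.76, "x": 0, "y": 0, "z": 0, "roll": 0}, {"hand": 0.76, "x": 0, "y": 0, "z": 0, "roll": 0}])

```text
time: 12.25
tool_pos: [0.626, 0.1284, 0.1089]
tcp_rot: [0.173, -3.136, 0.0]
wrist_force: [1.0, -0.8, -3.3]
width: 0.134
grip_force: 41.3
```

Call:
servo_tool(targets=[{"hand": 0.745, "x": 0, "y": 0, "z": 0, "roll": 0}, {"hand": 0.745, "x": 0, "y": 0, "z": 0, "roll": 0}])

```text
time: 12.42
tool_pos: [0.6264, 0.1284, 0.1093]
tcp_rot: [0.173, -3.137, -0.0]
wrist_force: [-0.0, 0.0, -2.7]
width: 0.133
grip_force: 41.5
```

Call:
servo_tool(targets=[{"hand": 0.73, "x": 0, "y": 0, "z": 0, "roll": 0}, {"hand": 0.73, "x": 0, "y": 0, "z": 0, "roll": 0}])

```text
time: 12.58
tool_pos: [0.6264, 0.1284, 0.1094]
tcp_rot: [-0.173, 3.137, -0.0]
wrist_force: [-0.8, -0.4, -3.1]
width: 0.137
grip_force: 36.7
```

Call:
servo_tool(targets=[{"hand": 0.715, "x": 0, "y": 0, "z": 0, "roll": 0}, {"hand": 0.715, "x": 0, "y": 0, "z": 0, "roll": 0}])

```text
time: 12.75
tool_pos: [0.6264, 0.1284, 0.1094]
tcp_rot: [-0.173, 3.137, -0.0]
wrist_force: [0.3, 0.5, -3.0]
width: 0.147
grip_force: 24.4
```

Call:
servo_tool(targets=[{"hand": 0.7, "x": 0, "y": 0, "z": 0, "roll": 0}, {"hand": 0.7, "x": 0, "y": 0, "z": 0, "roll": 0}])

```text
time: 12.92
tool_pos: [0.6264, 0.1284, 0.1094]
tcp_rot: [-0.173, 3.137, -0.0]
wrist_force: [-0.2, -0.4, -1.8]
width: 0.15
grip_force: 13.3
```

Call:
servo_tool(targets=[{"hand": 0.69, "x": 0.002, "y": -0.002, "z": -0.005, "roll": 0}, {"hand": 0.69, "x": 0.003, "y": -0.003, "z": -0.01, "roll": 0}, {"hand": 0.69, "x": 0.005, "y": -0.005, "z": -0.016, "roll": 0}, {"hand": 0.69, "x": 0.006, "y": -0.006, "z": -0.022, "roll": 0}, {"hand": 0.69, "x": 0.008, "y": -0.008, "z": -0.028, "roll": 0}, {"hand": 0.69, "x": 0.01, "y": -0.01, "z": -0.034, "roll": 0}, {"hand": 0.69, "x": 0.012, "y": -0.012, "z": -0.04, "roll": 0}, {"hand": 0.69, "x": 0.012, "y": -0.012, "z": -0.04, "roll": 0}])

```text
time: 13.58
tool_pos: [0.6214, 0.1217, 0.1303]
tcp_rot: [-0.172, 3.136, 0.0]
wrist_force: [-0.8, -0.7, -1.8]
width: 0.153
grip_force: 15.0
```

```bash
python3 fit.py t3
```

```text
t 13.6833 pos [0.6212 0.1219 0.1297] phi -173.71 tilt -1.0 F [ 0.7  0.5 -1.7] w 0.1560400095747877 shift [0. 0. 0.]
scene slices [(np.int32(54), [391.0, 158.0]), (np.int32(17), [287.0, 211.0]), (np.int32(22), [283.0, 218.0]), (np.int32(27), [291.0, 217.0]), (np.int32(27), [404.0, 221.0]), (np.int32(38), [288.0, 227.0])]
side slices [(np.int32(285), [248.0, 139.0]), (np.int32(9), [329.0, 192.0]), (np.int32(21), [340.0, 195.0])]
cost 8538.63137254902 xyyaw [0.583  0.0101 0.1233] pitch/roll deg [-7.8758 12.6139] low z 0.00297929742199918 tilt 14.836884715112012 bottom corners z NR,NL,FR,FL [0.003  0.0558 0.0255 0.0782] downhill in tub axes [-0.137  -0.2163]
```

Call:
servo_tool(targets=[{"hand": 0.68, "x": 0.003, "y": -0.002, "z": -0.005, "roll": 0}, {"hand": 0.68, "x": 0.006, "y": -0.004, "z": -0.01, "roll": 0}, {"hand": 0.68, "x": 0.009, "y": -0.006, "z": -0.016, "roll": 0}, {"hand": 0.68, "x": 0.012, "y": -0.008, "z": -0.022, "roll": 0}, {"hand": 0.68, "x": 0.015, "y": -0.01, "z": -0.028, "roll": 0}, {"hand": 0.68, "x": 0.018, "y": -0.012, "z": -0.034, "roll": 0}, {"hand": 0.68, "x": 0.022, "y": -0.014, "z": -0.04, "roll": 0}, {"hand": 0.68, "x": 0.026, "y": -0.017, "z": -0.046, "roll": 0}, {"hand": 0.68, "x": 0.03, "y": -0.02, "z": -0.052, "roll": 0}, {"hand": 0.68, "x": 0.03, "y": -0.02, "z": -0.052, "roll": 0}])

```text
time: 14.52
tool_pos: [0.6073, 0.1099, 0.1562]
tcp_rot: [-0.172, 3.136, -0.0]
wrist_force: [-0.2, -0.5, -2.8]
width: 0.164
grip_force: 13.3
```

```bash
python3 fit.py t4
```

```text
t 14.6167 pos [0.6073 0.1102 0.1556] phi -173.71 tilt -1.0 F [ 0.5  0.3 -1. ] w 0.16081857040751754 shift [0. 0. 0.]
scene slices [(np.int32(52), [391.0, 158.0]), (np.int32(14), [286.0, 210.0]), (np.int32(27), [290.0, 215.0]), (np.int32(22), [282.0, 217.0]), (np.int32(26), [404.0, 221.0]), (np.int32(36), [287.0, 224.0])]
side slices [(np.int32(286), [248.0, 139.0]), (np.int32(12), [330.0, 191.0]), (np.int32(16), [341.0, 194.0])]
cost 8382.466666666667 xyyaw [0.5778 0.0057 0.1149] pitch/roll deg [-12.9408  16.6598] low z 0.0021664585847379733 tilt 20.98217193395575 bottom corners z NR,NL,FR,FL [0.0022 0.0703 0.0389 0.1071] downhill in tub axes [-0.2239 -0.2794]
```

Tilt 21°, with pitch 13° and roll 17°. I'll go a little further, biasing toward pitch.

Call:
servo_tool(targets=[{"hand": 0.675, "x": 0.004, "y": -0.001, "z": -0.006, "roll": 0}, {"hand": 0.675, "x": 0.008, "y": -0.002, "z": -0.012, "roll": 0}, {"hand": 0.675, "x": 0.012, "y": -0.003, "z": -0.018, "roll": 0}, {"hand": 0.675, "x": 0.016, "y": -0.004, "z": -0.024, "roll": 0}, {"hand": 0.675, "x": 0.02, "y": -0.005, "z": -0.03, "roll": 0}, {"hand": 0.675, "x": 0.024, "y": -0.007, "z": -0.036, "roll": 0}, {"hand": 0.675, "x": 0.028, "y": -0.009, "z": -0.042, "roll": 0}, {"hand": 0.675, "x": 0.032, "y": -0.011, "z": -0.048, "roll": 0}, {"hand": 0.675, "x": 0.032, "y": -0.012, "z": -0.05, "roll": 0}, {"hand": 0.675, "x": 0.032, "y": -0.012, "z": -0.05, "roll": 0}])

```text
time: 15.45
tool_pos: [0.5922, 0.1024, 0.1808]
tcp_rot: [-0.172, 3.136, 0.0]
wrist_force: [-0.1, -0.1, -2.6]
width: 0.162
grip_force: 12.3
```

```bash
python3 fit.py t5; python3 - <<'E'
from h import *
import cv2
w=read_camera("wrist")[:,:,::-1]
s=cv2.imread("pics/scene_t5.png")[165:261,260:395];d=cv2.imread("pics/side_t5.png")[140:240,255:390]
o=np.zeros((600,800,3),np.uint8);o[:300,:480]=cv2.resize(w,(480,300))
o[305:593,:405]=cv2.resize(s,None,fx=3,fy=3);o[300:589,410:800]=cv2.resize(d,(390,289))
cv2.imwrite("pics/c5.png",o)
E
```

```text
t 15.55 pos [0.5921 0.1026 0.1804] phi -173.71 tilt -1.0 F [ 0.6  0.2 -2.1] w 0.16842031636421964 shift [0. 0. 0.]
scene slices [(np.int32(66), [388.0, 158.0]), (np.int32(39), [289.0, 211.0]), (np.int32(56), [284.0, 218.0]), (np.int32(26), [404.0, 221.0])]
side slices [(np.int32(287), [248.0, 139.0]), (np.int32(28), [340.0, 193.0])]
cost 8217.698039215687 xyyaw [0.5721 0.0067 0.099 ] pitch/roll deg [-17.9764  20.8491] low z 0.0015967113788955766 tilt 27.264529586462853 bottom corners z NR,NL,FR,FL [0.0016 0.0842 0.0522 0.1348] downhill in tub axes [-0.3086 -0.3385]
```

View pics/c5.png

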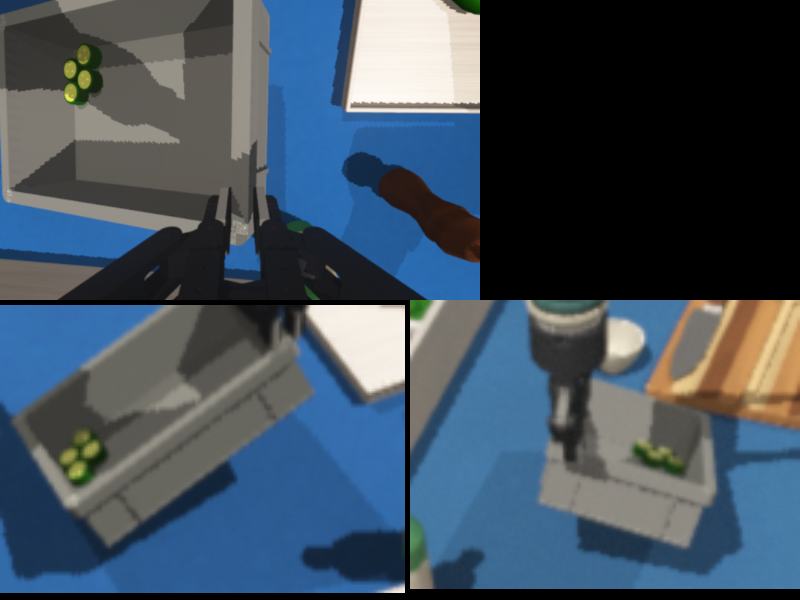

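Call:
servo_tool(targets=[{"hand": 0.675, "x": 0.002, "y": 0, "z": -0.002, "roll": 0}, {"hand": 0.675, "x": 0.004, "y": 0, "z": -0.004, "roll": 0}, {"hand": 0.675, "x": 0.006, "y": 0, "z": -0.006, "roll": 0}, {"hand": 0.675, "x": 0.008, "y": 0, "z": -0.008, "roll": 0}, {"hand": 0.675, "x": 0.01, "y": 0, "z": -0.01, "roll": 0}, {"hand": 0.675, "x": 0.01, "y": 0, "z": -0.01, "roll": 0}, {"hand": 0.675, "x": 0.01, "y": 0, "z": -0.01, "roll": 0}, {"hand": 0.675, "x": 0.01, "y": 0, "z": -0.01, "roll": 0}, {"hand": 0.675, "x": 0.01, "y": 0, "z": -0.01, "roll": 0}, {"hand": 0.675, "x": 0.01, "y": 0, "z": -0.01, "roll": 0}])

```text
time: 16.43
tool_pos: [0.587, 0.102, 0.1852]
tcp_rot: [0.173, -3.137, -0.0]
wrist_force: [-0.3, -0.5, -3.0]
width: 0.16
grip_force: 12.5
```

```bash
cat >> fit.py <<'E'
# slices in tub coordinates: green blobs in the wrist view met with the plane of the slice tops
st=bot.read_state();W=cam("wrist",st);im=read_camera("wrist");cv2.imwrite(f"pics/wrist_{name}.png",im[:,:,::-1])
t=np.r_[p[:2],X[0,2]*0]; t[2]=X[0,2]-(Rm@B[0])[2]
h=cv2.cvtColor(im,cv2.COLOR_RGB2HSV);m=cv2.inRange(h,(22,90,60),(50,255,255));m[:,400:]=0
m=cv2.morphologyEx(m,cv2.MORPH_OPEN,np.ones((3,3)))
k,_,s,ce=cv2.connectedComponentsWithStats(m)
for i in range(1,k):
    if s[i,4]>40:
        dr=Rm.T@ray(W,ce[i]);o=Rm.T@(W[2]-t);q=o+dr*(.017-o[2])/dr[2];print("slice",s[i,4],ce[i].round(0),"from corner mm",((q[:2]+[.078,.118])*1000).round(0))
print("corner px wrist",proj(W,Rm@[-.078,-.118,.004]+t).round(0), proj(W,Rm@[-.09,-.13,.07]+t).round(0))
E
python3 fit.py t6
```

```text
t 16.5333 pos [0.587  0.102  0.1853] phi -173.7 tilt -1.0 F [ 0.7 -1.3 -2.6] w 0.16342442721334877 shift [0. 0. 0.]
scene slices [(np.int32(67), [389.0, 158.0]), (np.int32(38), [289.0, 211.0]), (np.int32(54), [284.0, 217.0]), (np.int32(26), [404.0, 221.0])]
side slices [(np.int32(284), [248.0, 139.0]), (np.int32(28), [339.0, 193.0])]
cost 8224.173914626745 xyyaw [0.5686 0.0088 0.0907] pitch/roll deg [-18.8391  22.1216] low z -2.1335472320563897e-05 tilt 28.74610241464575 bottom corners z NR,NL,FR,FL [-0.      0.0869  0.0529  0.1399] downhill in tub axes [-0.3229 -0.3564]
slice 380 [117.  78.] from corner mm [11. 36.]
slice 351 [99. 97.] from corner mm [25. 15.]
slice 382 [118. 111.] from corner mm [38. 38.]
slice 371 [100. 128.] from corner mm [51. 16.]
corner px wrist [[103.  75.]] [[ 4. 30.]]
```

Call:
servo_tool(targets=[{"hand": 0.68, "x": 0, "y": 0, "z": 0, "roll": 0}, {"hand": 0.68, "x": 0, "y": 0, "z": 0, "roll": 0}, {"hand": 0.68, "x": 0, "y": 0, "z": 0, "roll": 0}, {"hand": 0.68, "x": 0, "y": 0, "z": 0, "roll": 0}, {"hand": 0.68, "x": 0, "y": 0, "z": 0, "roll": 0}, {"hand": 0.68, "x": 0, "y": 0, "z": 0, "roll": 0}, {"hand": 0.68, "x": 0, "y": 0, "z": 0, "roll": 0}, {"hand": 0.68, "x": 0, "y": 0, "z": 0, "roll": 0}, {"hand": 0.68, "x": 0, "y": 0, "z": 0, "roll": 0}, {"hand": 0.68, "x": 0, "y": 0, "z": 0, "roll": 0}])

```text
time: 17.42
tool_pos: [0.587, 0.1019, 0.1853]
tcp_rot: [-0.173, 3.137, -0.0]
wrist_force: [-0.1, -1.0, -2.2]
width: 0.162
grip_force: 12.5
```

```bash
python3 fit.py t7; cp pics/scene_t7.png pics/final.png
```

```text
t 17.5167 pos [0.587  0.102  0.1853] phi -173.7 tilt -1.0 F [-0.5 -0.3 -2. ] w 0.15876016914002197 shift [0. 0. 0.]
scene slices [(np.int32(65), [389.0, 158.0]), (np.int32(38), [289.0, 211.0]), (np.int32(54), [284.0, 217.0]), (np.int32(26), [404.0, 221.0])]
side slices [(np.int32(285), [248.0, 139.0]), (np.int32(15), [336.0, 192.0]), (np.int32(7), [346.0, 195.0]), (np.int32(13), [251.0, 255.0])]
cost 8227.501960784313 xyyaw [0.5685 0.0087 0.0919] pitch/roll deg [-18.7361  22.0335] low z 0.00019869019906457272 tilt 28.6167420960479 bottom corners z NR,NL,FR,FL [0.0002 0.0869 0.0529 0.1396] downhill in tub axes [-0.3212 -0.3553]
slice 377 [117.  78.] from corner mm [12. 36.]
slice 354 [99. 97.] from corner mm [25. 15.]
slice 382 [118. 111.] from corner mm [39. 38.]
slice 366 [100. 128.] from corner mm [52. 16.]
corner px wrist [[103.  75.]] [[ 3. 30.]]
```

View pics/final.png

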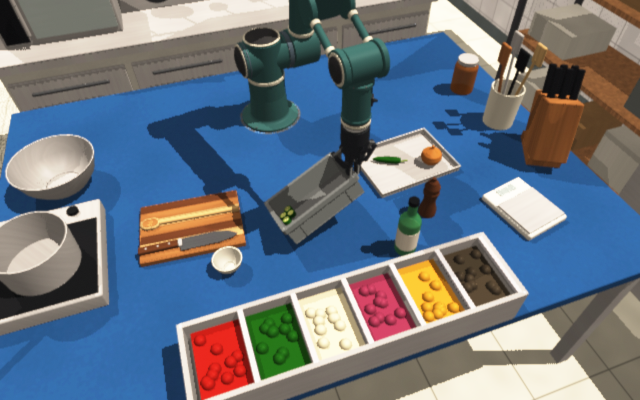

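The last picture shows the tub still and tilted about 28.6°. All four slices sit in the near-right corner at about (287,215), the spoon lies on the board beside the knife, and everything else is where it was.

```bash
python3 -c "
from workcell import ticket
print(ticket.finish_job())"
```

```text
the job is handed in; nothing more can be done
None
```

The job is handed in at about 17.5 s: the spoon lies flat on the board beside the knife, and the gripper holds the tub still at about 28.6° with its near-right corner on the counter and all four slices gathered there, none spilled (no verdict came back).

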